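Lock a mantel clock for carrying with its blind lock pin

TASK

The mantel clock is about to be carried away, so lock its works: take the steel lock pin out of its wooden block, put it down through the brass sliding guide on top of the clock until it just rests on the sprung bar hidden inside, and, pressing lightly, slide pin and guide along until you feel the pin find the locking hole in the bar. Push the pin gently fully home, collar down on the guide, and let go of it standing there. Never force the pin against the clock, and leave the jar, the tin and the tray where they stand.

Things in the scene. Friction and masses are not known exactly. Their poses are not given: they have to be found in the camera images.
- clock: Mantel clock, fixed to the bench: hollow wooden case 100 (x) x 240 (y) x 100 mm tall, round dial on its +x face. Origin at the centre of its underside; y runs along the long side, z up. The slot in its top is covered by the brass guide. Its works are damaged if the pin presses on any part of the clock, guide or bar with more than 20 N.
- bar_level (a point): Point inside the clock, in its middle (not the hole), level with the upper face of the hidden steel bar, 58 mm above the clock's underside. The bar is sprung: it yields from about 3 N, then 0.6 N per mm, for 8 mm to a hard stop. It is 8 mm thick with free space below.
- slot_mid (a point): Middle of the clock's top. The bar below has one through hole, 16 mm (clock's x) by 12 mm (y), at clock x = 0 and anywhere from y = -16 to +24 mm. With the pin over it the bar springs up around the tip: the upward push vanishes and pin and guide can no longer slide.
- guide_mouth (a point): Centre of the upper rim of the guide's bush, 114 mm above the bench: a steel block 28 x 28 x 10 mm on the flat brass plate, with an upright square hole 10 mm wide, rim bevelled 2 mm. The bush is sprung (yields from 2.6 N, 1.5 N per mm, 4 mm). Guide slides along clock's y (0.5 N drag) from y = -30 to +30 mm; it starts near -y end (-30 to -26), short of the locking hole.
- pin: Steel lock pin, 120 g, upright in the block. Origin at its tip, z up along it. Shank 8 mm diameter, z = 0 to 89 mm, tip bevelled; round collar 18 mm diameter, z = 89 to 94; square grip 16 x 16 mm, sides along the pin's x and y, z = 94 to 144. Home in the clock, the collar rests on the guide's rim and the tip is 25 mm above the clock's underside.
- pin_tip (a point): Centre of the pin's lower end (the pin's origin).
- pin_grip (a point): Centre of the pin's square grip, 119 mm above the tip.
- block: Wooden block fixed to the bench, 70 x 70 x 60 mm tall, origin at the centre of its underside. The pin stands in a central hole 9.5 mm wide and 50 mm deep, so its tip starts 10 mm above the bench.
- jar: Bystander: small glass jar with metal lid, 52 mm diameter, 60 mm tall, origin under its centre.
- tin: Bystander: round aluminium tin, 68 mm diameter, 34 mm tall, origin under its centre.
- tray: Bystander: divided cardboard tray 80 x 110 x 35 mm, origin under its centre.
Mind the look-alikes: they are no part of the job. There is more than one size of the pin; the one meant has the size given above.

How it is judged:
By the outcome, as a careful person would: the job done as asked, in the order asked, and still so for the second after the job is handed in, with the robot touching nothing.
It also fails if it takes over 67 s, if anything falls off the work surface, if the arm or the gripper's body presses on something with over 40 N, if the wrist force passes 120 N, or if a joint passes its speed limit or range.

ROBOT

A 6-joint arm with a two-finger parallel gripper is mounted at the origin on the work surface. World frame = base frame: x ahead of the robot, y to its left, z up, the work surface at z = 0. Lengths are in mm, angles in degrees, forces in N, time in s.
With the tool pointing down it reaches from about 350 to 850 mm from the base axis. Payload 8.1 kg.
Tool frame: the origin (TCP) lies on the centre line of the jaws, within the pads' length; the fingertips stand r.tip_extent ahead of it and the grasp point (between the pads) lies 8 mm behind it (r.tip_extent is the distance from the TCP to the fingertips, in mm); z points along the fingers, y is the direction in which the jaws open and shut (so a half turn about z gives the same grasp; the last joint's range is limited). The gripper opens to 85 mm and grips with 20 to 120 N. Pads are 22 mm wide; open, the fingers measure 114 mm over their backs; the gripper's body (76 mm by 85 mm) begins 54 mm behind the grasp point. The pads swing forward as they close: fully open they stand 13 mm farther back than shut.
Start: joints at [-73.705, 7.471, 85.268, -0, 87.261, -4.893], TCP at [216.877, -559.437, 242.292] pointing down, gripper open.
Joint ranges: [-169.43, 169.43], [-51.17, 129.36], [1.28, 143.12], [-76.62, 256.62], [0, 156.53], [-152.29, 152.29]. Speed limits (degrees/s): [136.94, 136.94, 159.86, 180, 180, 180].

INTERFACE

Orientations are given as [roll, pitch, yaw] about the fixed x, y, z axes, in that order (R = Rz(yaw) Ry(pitch) Rx(roll)).
In Python, from bench import sense, optics, hand_in, spotter, r gives the robot as it stands.
- The arm moves only by the tool apply_moves, never from a script. Its argument "series" is a list of rows, each a list of 3 entries, a list of its own where there are three numbers: the opening, from 0 (shut) to 1 (fully open), then the shift along the world's x, y, z in m, then the turn about the world's z in rad. In form: [[grip, [x, y, z], turn], ...]. A call has 1 to 5 rows; each row is the pose to reach, as a shift and turn from the pose measured when the call began; what a row does not reach only later rows make up. A row lasts 1/8 s, in which the tool goes at most 62.5 mm and 10.7 degrees, less where a joint would pass 70% of its speed; a pose out of reach is approached as far as the arm can. A call with a gripper value outside its range is refused whole. The fingers move at their own pace and stop on an object; "grip_force" is the grip in N (left out, the last holds). Time passes only in rows, so rows that repeat a pose let the fingers close. It gives the time, the measured TCP pose, the force and the opening at its end, in the units of the state.
- sense(): the state, without advancing time (a new reading comes with each control period).
- optics.snapshot(name): name is "scene" or "side" or "wrist"; returns a dict with "color" (420x560x3 uint8, blue, green, red), "intrinsics" (3x3 intrinsics, pixels), "rvec" (rotation vector, rad) and "tvec" (3), from world to camera coordinates, as OpenCV has them. Camera axes: x right, y down, z forward; pixel columns grow to the right and rows downward; lengths in mm; the calibration is good to about 2 mm. A picture is of the moment at which its call begins. There is no depth.
- hand_in(): hands the job in, once; it reports no verdict.
Trained networks look in a picture, given as the dict that the camera call returned (one of the last four; its "shot" number tells which), for a name from the list of things; names that differ only in an ending like _2 or _b are one class to them, and where a whole thing is asked for, a point or a joint stands for the part that bears it (a point fixed in the world has none). Each returns a list of dicts, best first, with "p" (0 to 1); they miss things now and then, are a little off and sometimes report something else, mostly with a low value. They report only what shows in the picture. A call takes as long as a camera call. They do not tell look-alikes from the thing itself.
- spotter.search_frame(picture, query): "xyz" ([x, y, z] in mm, in the coordinates of the camera as it stood for that picture, good to about 4 mm: the middle of the surface that is visible of it).
- spotter.masks_of(picture, query): "mask" (420x560 bool, what is visible of it).
The state is a dict: "time": time; "joint_pos": joint angles; "qd": joint speeds; "joint_efforts": joint torques, N m; "tool_pos": TCP position; "tcp_rot": TCP orientation; "ft_force": force on the tool from outside, world axes, zero at the start; "wrist_torque": the same for the moment, N m; "finger_gap": finger opening in mm.
Only numpy, scipy, OpenCV 4.12 (cv2) and the standard library are available. Lean on these libraries where they do the work, as an engineer would, in place of code of your own. Each camera call takes 0.05 s, during which the arm holds its last target.

## Working session

There is one attempt and no reset: what is moved stays moved. The work goes in short steps, Python scripts to look and compute and a tool call to move; the robot and the scene stay as the last step left them, time stands still between calls to the robot, and variables do not carry over. Pictures are saved under pics/ and viewed, and the job is handed in when it is done.

Besides the shell and the picture viewer there is one more tool, called after "Request:" as name(argument=value, ...) on one line, values as JSON. apply_moves: Moves the arm, as the interface text tells. Its arguments: {"type":"object","properties":{"series":{"type":"array"},"grip_force":{"type":"number"}},"required":["series"]}

```bash
mkdir -p pics; ls; cat > h.py <<'E'
import numpy as np, cv2
from bench import sense, optics, hand_in, spotter, r
def snap(n,f=None):
    p=optics.snapshot(n)
    if f: cv2.imwrite('pics/'+f,p['color'])
    return p
def cam(p):
    R=cv2.Rodrigues(np.array(p['rvec'],float))[0]; t=np.array(p['tvec'],float).reshape(3); return np.array(p['intrinsics'],float),R,t
def c2w(p,x):
    K,R,t=cam(p); return R.T@(np.array(x)-t)
def pix2z(p,u,v,z):
    K,R,t=cam(p); d=R.T@np.linalg.solve(K,[u,v,1.]); c=-R.T@t; return c+d*(z-c[2])/d[2]
def proj(p,X):
    K,R,t=cam(p); return cv2.projectPoints(np.array(X,float).reshape(-1,3),np.array(p['rvec'],float),np.array(p['tvec'],float),K,None)[0].reshape(-1,2)
E
python3 - <<'E'
from h import *
np.set_printoptions(precision=1,suppress=True)
s=sense(); print(s); print(r.tip_extent)
for n in ['scene','side']:
    p=snap(n,n+'0.png')
    print(n,-cam(p)[1].T@cam(p)[2])
    for q in ['clock','guide_mouth','pin','pin_grip','block','jar','tin','tray']:
        for d in spotter.search_frame(p,q)[:4]: print(q,round(d['p'],2),c2w(p,d['xyz']),proj(p,c2w(p,d['xyz'])))
E
```

```text
pics
{'time': 0.0, 'joint_pos': array([-73.7,   7.5,  85.3,  -0. ,  87.3,  -4.9]), 'qd': array([ 0.1, -0. ,  0. , -0.1,  0. ,  0.1]), 'joint_efforts': array([  0. , -56.9, -50.1,  -0. ,   0. ,   0. ]), 'tool_pos': array([ 216.7, -558.9,  241.3]), 'tcp_rot': array([-179.9,   -0. ,   21.2]), 'ft_force': array([ 0.3, -0.4,  0.9]), 'wrist_torque': array([-0.,  0., -0.]), 'finger_gap': 85.40137359753099}
11.0
scene [1018.4  104.5  866.5]
clock 0.75 [548.2 202.1 104.4] [[407.7 226.9]]
guide_mouth 0.55 [512.  169.9 113.3] [[397.1 205.1]]
pin 0.63 [ 507.8 -303.4   79.5] [[192.3 147.9]]
pin 0.51 [ 502.4 -196.6  127.9] [[233.8 146.1]]
pin_grip 0.68 [ 512.3 -304.4   81.1] [[191.  148.8]]
pin_grip 0.6 [ 501.5 -200.   131.2] [[232.4 144.4]]
block 0.77 [ 514.3 -197.    63.4] [[234.  167.6]]
jar 0.69 [694.9 -20.7  60.6] [[277.5 262. ]]
tin 0.82 [ 711.5 -202.7   31.2] [[195.2 245.9]]
side [ 524.9 -677.1  552.4]
clock 0.85 [505.8 100.2  96.3] [[236.6 164.6]]
guide_mouth 0.66 [512.5 160.1 111.7] [[239.3 145.2]]
pin 0.76 [ 501.5 -212.4  127.5] [[232.9 251.6]]
pin 0.63 [ 500.1 -314.7   80.9] [[232.9 326.4]]
pin_grip 0.65 [ 497.9 -209.8  128.3] [[230.5 250.2]]
pin_grip 0.55 [ 500.1 -321.7   80.2] [[232.9 330.9]]
block 0.77 [ 506.2 -224.2   59.9] [[237.8 287.8]]
jar 0.93 [679.4 -42.   38.7] [[324.3 223.2]]
tin 0.84 [ 703.4 -224.5   31.9] [[356.6 293.8]]
tray 0.97 [694.4 199.7  22.2] [[313.3 168.1]]
tray 0.16 [510.5 160.3 111.1] [[238.4 145.4]]
```

View pics/scene0.png

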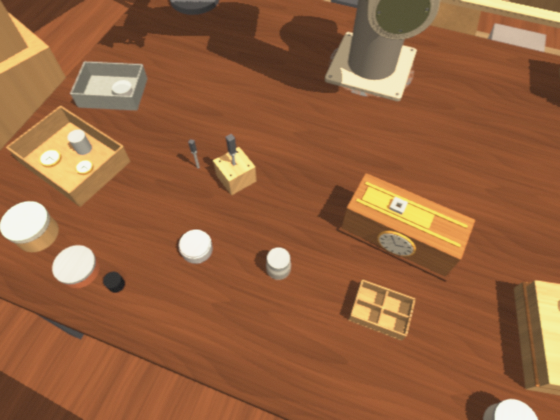

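View pics/side0.png

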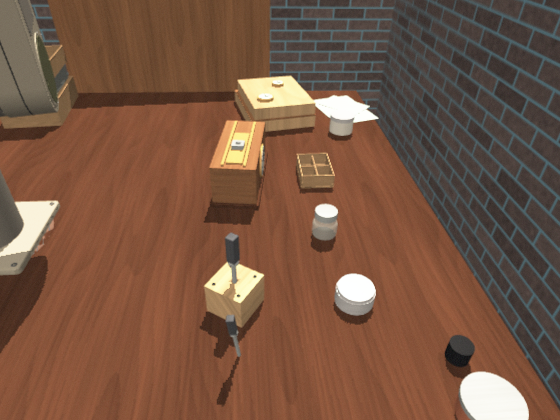

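The tall pin stands in the block (scene px 232,145; side px 232,250). The short look-alike is at scene px 192,150. The clock's guide is at scene px 399,205. I'll zoom in next to get the yaws.

```bash
python3 - <<'E'
import cv2,numpy as np
a=cv2.imread('pics/scene0.png');b=cv2.imread('pics/side0.png')
z=lambda i,x,y,w,h,k:cv2.resize(i[y:y+h,x:x+w],None,fx=k,fy=k,interpolation=cv2.INTER_CUBIC)
cv2.imwrite('pics/z1.png',np.hstack([z(a,330,165,150,120,5)]))
cv2.imwrite('pics/z2.png',np.hstack([z(b,195,110,85,100,4.5),z(b,195,225,85,100,4.5)]))
E
```

```text
(no output)
```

View pics/z1.png

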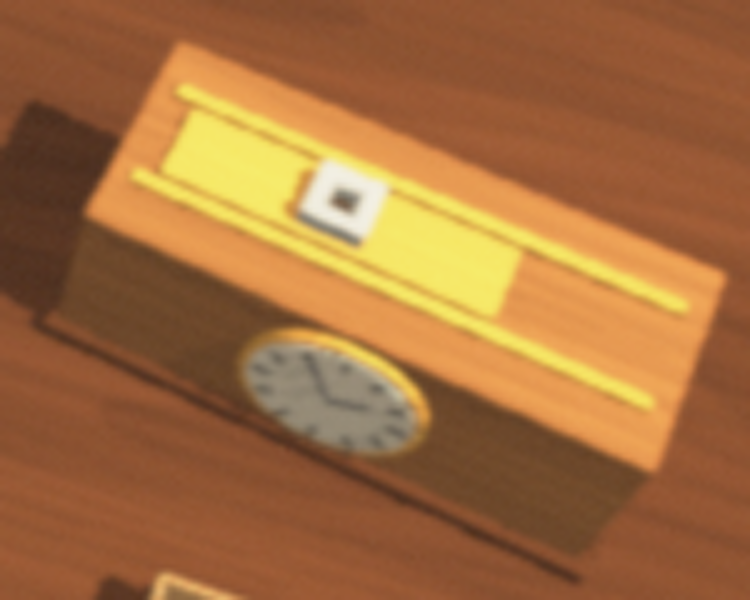

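View pics/z2.png

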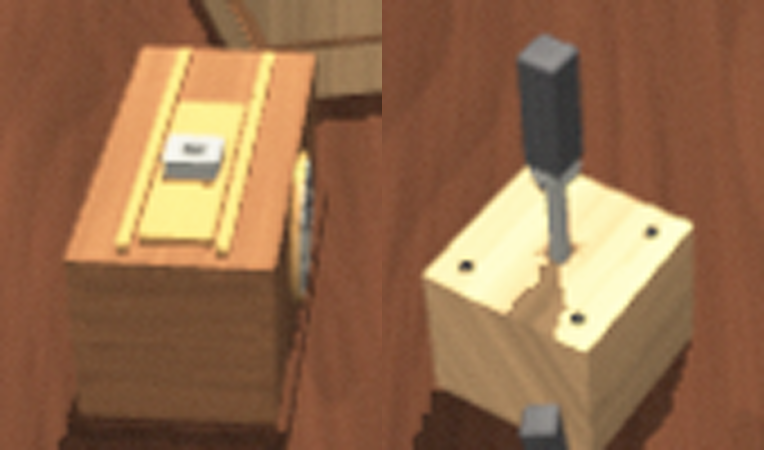

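Request:
apply_moves(series=[[1,[0.06,0.06,0.03],0],[1,[0.11,0.12,0.06],0],[1,[0.16,0.18,0.09],0],[1,[0.2,0.24,0.1],0],[1,[0.22,0.29,0.11],0]])

```text
time: 1.52
tool_pos: [403.1, -326.7, 337.6]
tcp_rot: [179.9, -0.0, 21.2]
ft_force: [1.3, -0.0, -0.7]
finger_gap: 85.5
```

The zooms show the clock top's four corners, the bush with its hole at scene px (399,204), and the pin's grip turned relative to world. I'll measure these and take a wrist picture.

```bash
python3 - <<'E'
from h import *
np.set_printoptions(precision=1,suppress=True)
p=snap('scene')
c=[pix2z(p,330+x/5,165+y/5,100)[:2] for x,y in [(180,42),(725,272),(655,472),(87,213)]]
print(np.array(c),np.mean(c,0)); c=np.array(c)
for a,b in [(0,1),(3,2)]: print('yaw',np.degrees(np.arctan2(-(c[b]-c[a])[0],(c[b]-c[a])[1])),np.linalg.norm(c[b]-c[a]))
for a,b in [(0,3),(1,2)]: print('yaw',np.degrees(np.arctan2((c[b]-c[a])[1],(c[b]-c[a])[0])),np.linalg.norm(c[b]-c[a]))
print('mouth',pix2z(p,330+345/5,165+199/5,112))
q=snap('side')
print('mouth side',pix2z(q,195+194/4.5,110+149/4.5,112))
cs=np.array([pix2z(q,195+x/4.5,110+y/4.5,100)[:2] for x,y in [(66,262),(280,268),(315,55),(138,47)]]); print(cs,cs.mean(0))
# block top, side
for x,y in [(425-382,275),(585-382,352),(692-382,225)]: print('blk',pix2z(q,195+x/4.5,225+y/4.5,60))
w=snap('wrist','w1.png'); print(cam(w)[1],-cam(w)[1].T@cam(w)[2],sense()['tool_pos'])
for n in ['pin_grip','pin','block']:
    for d in spotter.search_frame(w,n)[:3]: print(n,d['p'],c2w(w,d['xyz']))
E
```

```text
[[448.4  90. ]
 [479.2 327. ]
 [578.7 314. ]
 [545.8  76.5]] [513.  201.9]
yaw -7.412596688775826 239.003306561171
yaw -7.883251488570725 239.71658873501065
yaw -7.844341823847369 98.29860218338622
yaw -7.43289166848049 100.26494169243732
mouth [508.9 173.5 112. ]
mouth side [509.8 169.7 112. ]
[[449.   81.5]
 [549.5  71.1]
 [578.8 305.2]
 [477.6 319.8]] [513.7 194.4]
blk [ 453.3 -217.3   60. ]
blk [ 509.7 -256.1   60. ]
blk [ 549.3 -198.7   60. ]
[[ 0.4 -0.9  0. ]
 [-0.9 -0.4  0.3]
 [-0.2 -0.1 -1. ]] [ 469.  -298.   470.6] [ 404.  -326.1  338.3]
pin_grip 0.86 [ 502.7 -208.9  152.2]
pin_grip 0.74 [ 459.6 -363.1    6.9]
pin 0.88 [ 502.6 -211.1  153.8]
pin 0.86 [ 460.9 -364.7   14. ]
block 0.69 [ 491.9 -215.8   62.6]
```

View pics/w1.png

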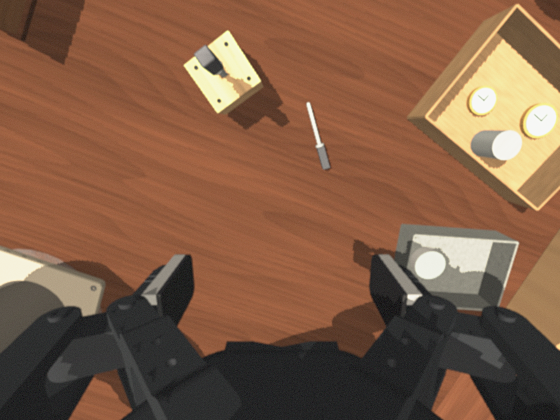

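The wrist view shows the true pin in its block at px (208,58). The short look-alike lies flat at px (318,135). I'll move the camera closer, above the pin.

Request:
apply_moves(series=[[1,[0.015,0.05,0],0],[1,[0.025,0.09,-0.02],0],[1,[0.025,0.09,-0.02],0]])

```text
time: 2.2
tool_pos: [425.9, -237.5, 314.1]
tcp_rot: [-179.8, 0.1, 21.2]
ft_force: [-0.1, -1.2, -0.4]
finger_gap: 85.0
```

```bash
python3 - <<'E'
from h import *
np.set_printoptions(precision=1,suppress=True)
w=snap('wrist','w2.png'); print(-cam(w)[1].T@cam(w)[2],sense()['tool_pos'])
for n in ['pin_grip','pin','block']:
    for d in spotter.search_frame(w,n)[:2]: print(n,d['p'],c2w(w,d['xyz']),proj(w,c2w(w,d['xyz'])))
i=w['color']; u,v=proj(w,[503,-209,154])[0].astype(int)
x0=max(u-75,0);y0=max(v-60,0);print(x0,y0)
cv2.imwrite('pics/w2z.png',cv2.resize(i[y0:y0+120,x0:x0+150],None,fx=5,fy=5,interpolation=cv2.INTER_CUBIC))
E
```

```text
[ 490.6 -212.3  445. ] [ 425.9 -238.8  315.1]
pin_grip 0.88 [ 458.3 -364.2    7.2] [[369.5 182. ]]
pin_grip 0.74 [ 504.1 -206.8  153.1] [[282.5 106.7]]
pin 0.69 [ 506.3 -208.   155.5] [[284.6 104.7]]
pin 0.57 [ 462.  -363.    13.1] [[371.  180.1]]
block 0.69 [ 497.2 -210.3   60.6] [[283.2 117.1]]
209 48
```

View pics/w2z.png

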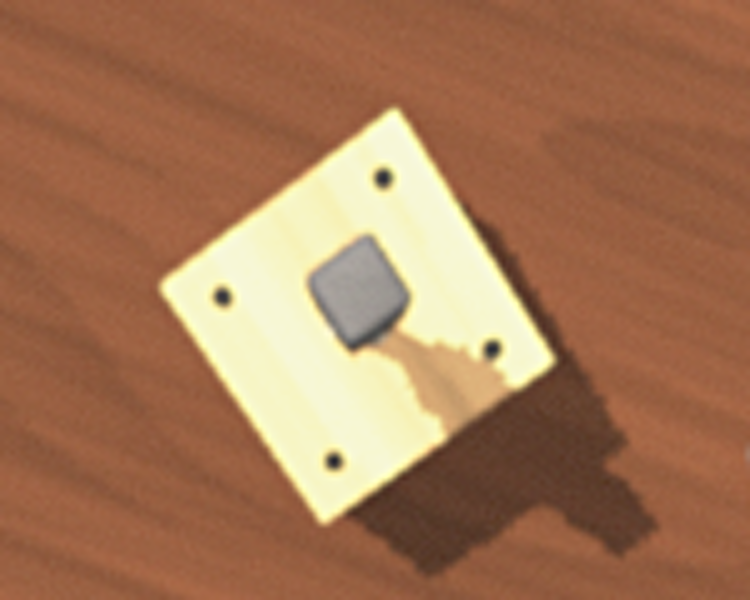

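```bash
python3 - <<'E'
from h import *
np.set_printoptions(precision=1,suppress=True)
w=snap('wrist')
for nm,z,P in [('grip',154,[(370,236),(409,293),(350,340),(308,283)]),('blk',60,[(397,107),(555,360),(323,524),(160,285)])]:
    c=np.array([pix2z(w,209+x/5,48+y/5,z)[:2] for x,y in P]); print(nm,c,c.mean(0))
    for k in range(4):
        d=c[(k+1)%4]-c[k]; print(np.degrees(np.arctan2(d[1],d[0])),np.linalg.norm(d))
E
```

```text
grip [[ 514.7 -207. ]
 [ 508.  -217.4]
 [ 496.1 -210.1]
 [ 502.8 -199.1]] [ 505.4 -208.4]
-122.85378274838287 12.443774838170501
148.25975786037716 13.939348010003735
58.55422494251423 12.883797060054631
-33.51798390212195 14.254252633039657
blk [[ 551.9 -200.1]
 [ 511.8 -258.3]
 [ 452.9 -218.3]
 [ 493.2 -160.1]] [ 502.4 -209.2]
-124.52899003973538 70.69482798706996
145.8104118737308 71.2064291073456
55.35500825448732 70.79643393566681
-34.27070721207612 71.06256663475628
```

The pin is at about (503.5,-209), with its sides at yaw -34/56. I'll hover above it turned to 56°, open.

Request:
apply_moves(series=[[1,[0.03,0.01,-0.02],0.17],[1,[0.055,0.02,-0.04],0.33],[1,[0.077,0.029,-0.07],0.48],[1,[0.077,0.029,-0.1],0.602],[1,[0.077,0.029,-0.1],0.602]], grip_force=60)

```text
time: 3.08
tool_pos: [501.8, -211.3, 214.0]
tcp_rot: [-179.7, 0.1, 55.4]
ft_force: [-1.1, 0.1, 0.4]
finger_gap: 85.6
```

```bash
python3 - <<'E'
from h import *
np.set_printoptions(precision=1,suppress=True)
w=snap('wrist','w3.png'); s=sense();print(-cam(w)[1].T@cam(w)[2],s['tool_pos'],s['tcp_rot'],s['joint_pos'])
for n in ['pin_grip','block']:
    for d in spotter.search_frame(w,n)[:2]: print(n,d['p'],c2w(w,d['xyz']),proj(w,c2w(w,d['xyz'])))
print(proj(w,[[503.5,-209,154],[503.5,-209,60]]))
E
```

```text
[ 541.6 -154.3  344.9] [ 502.6 -211.8  216.2] [-179.9    0.1   55.3] [-28.2  -0.1  95.9  -0.   84.3   6.5]
pin_grip 0.89 [ 506.5 -202.1  150.6] [[280.5 213.4]]
pin_grip 0.81 [ 456.7 -361.5    2.4] [[319.3 296.8]]
block 0.59 [ 505.2 -200.7   60.9] [[279.4 186.1]]
[[282.6 225.2]
 [282.7 193.7]]
```

View pics/w3.png

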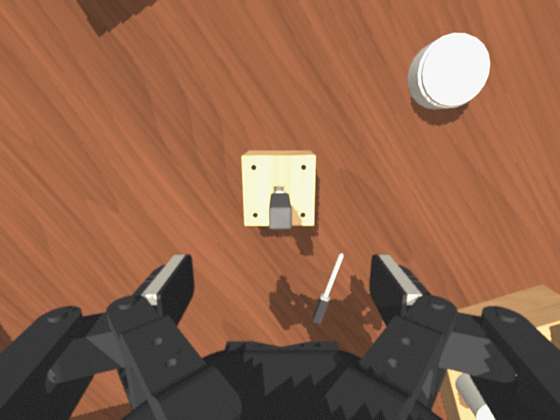

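The pin's top face is at px (280,217) and the block top is centred at px (279.5,189), squared to the jaws. I'll convert those pixels.

```bash
python3 - <<'E'
from h import *
np.set_printoptions(precision=1,suppress=True)
w=snap('wrist');i=w['color']
cv2.imwrite('pics/w3z.png',cv2.resize(i[140:240,225:335],None,fx=6,fy=6,interpolation=cv2.INTER_CUBIC))
print(pix2z(w,280.5,217,154),pix2z(w,279.7,190,60))
s=sense();print(s['tool_pos'])
a=np.radians(55.5);print('toolx',np.cos(a),np.sin(a))
E
```

```text
[ 507.3 -205.8  154. ] [ 505.7 -206.6   60. ]
[ 504.  -212.3  218.9]
toolx 0.5664062369248328 0.8241261886220157
```

View pics/w3z.png

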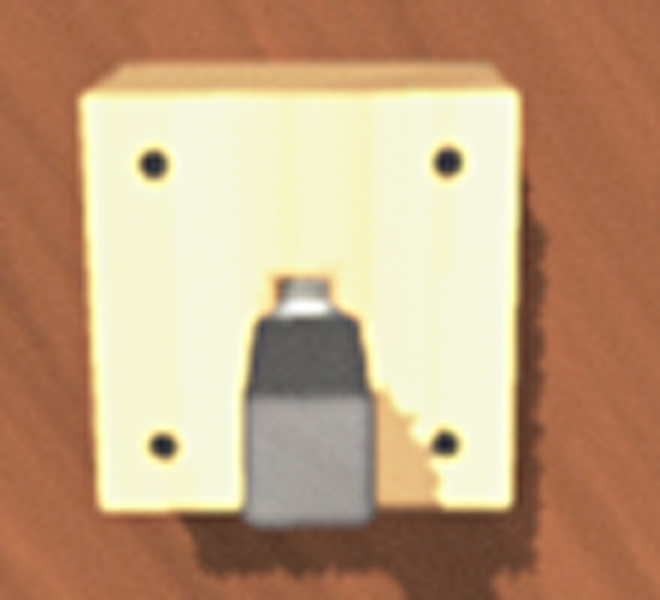

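```bash
python3 - <<'E'
from h import *
np.set_printoptions(precision=2,suppress=True)
w=snap('wrist')
K=cam(w)[0];print(K[0])
a=np.radians(55.4);B=np.array([[np.cos(a),np.sin(a)],[np.sin(a),-np.cos(a)]]) # tool x, tool y
c=-cam(w)[1].T@cam(w)[2]
for k in range(4):
    s=sense(); t=s['tool_pos'];print(s['time'],t,s['tcp_rot'])
    if k<3: optics.snapshot('wrist')
for X in (pix2z(w,276.7,216.7,154),pix2z(w,275,189.5,60)): print(X,'rel tool',(B.T@(X-t)[:2]))
print('cam rel',B.T@(c-t)[:2])
g=[pix2z(w,225+x/6,140+y/6,154)[:2] for x,y in [(248,395),(373,395),(373,523),(246,523)]]
print(B.T@(np.array(g)-t[:2]).T)
E
```

```text
[296.51   0.   281.33]
3.325 [ 504.03 -212.14  218.86] [179.79   0.01  55.4 ]
3.375 [ 503.97 -212.01  218.65] [179.81   0.02  55.44]
3.425 [ 503.88 -211.8   218.37] [179.83   0.02  55.46]
3.475 [ 503.76 -211.65  218.06] [179.86   0.02  55.49]
[ 505.45 -204.19  154.  ] rel tool [ 7.1  -2.84]
[ 502.38 -203.59   60.  ] rel tool [ 5.85 -5.71]
cam rel [69.04 -0.09]
[[ 14.92  14.89  -0.59  -0.55]
 [ -9.9    4.37   4.44 -10.37]]
```

```bash
python3 - <<'E'
from h import *
np.set_printoptions(precision=2,suppress=True)
for k in range(8):
    w=optics.snapshot('wrist')
    s=sense(); t=s['tool_pos'];print(s['time'],t,s['tcp_rot'],s['ft_force'],s['qd'][:3])
i=w['color']
cv2.imwrite('pics/w3y.png',cv2.resize(i[140:240,225:335],None,fx=6,fy=6,interpolation=cv2.INTER_CUBIC))
E
```

```text
3.525 [ 503.63 -211.51  217.72] [179.89   0.03  55.5 ] [ 0.48 -0.56  1.05] [0.06 0.2  0.33]
3.575 [ 503.53 -211.38  217.42] [179.91   0.03  55.51] [-0.52 -0.39 -0.38] [0.03 0.2  0.3 ]
3.625 [ 503.44 -211.29  217.17] [179.94   0.03  55.52] [-0.4   0.49 -0.76] [0.13 0.17 0.14]
3.675 [ 503.4  -211.25  217.03] [179.95   0.03  55.53] [-0.25  0.96 -0.12] [0.08 0.11 0.18]
3.725 [ 503.36 -211.2   216.89] [179.96   0.03  55.53] [-0.46  0.47 -0.86] [0.01 0.19 0.06]
3.775 [ 503.32 -211.15  216.76] [179.97   0.03  55.54] [ 0.5   0.15 -0.23] [ 0.06  0.06 -0.01]
3.825 [ 503.35 -211.14  216.75] [179.97   0.03  55.54] [-0.65  1.03 -1.02] [-0.06  0.15  0.01]
3.875 [ 503.3  -211.13  216.66] [179.98   0.03  55.54] [ 0.16 -1.03  0.12] [0.02 0.03 0.08]
```

View pics/w3y.png

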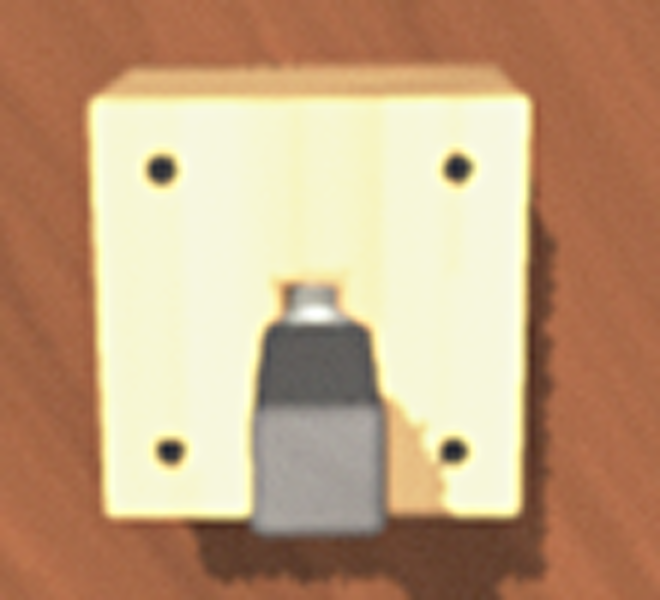

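```bash
python3 - <<'E'
from h import *
np.set_printoptions(precision=2,suppress=True)
w=optics.snapshot('wrist')
a=np.radians(55.5);B=np.array([[np.cos(a),np.sin(a)],[np.sin(a),-np.cos(a)]])
s=sense(); t=s['tool_pos'];print(t)
g=[pix2z(w,225+x/6,140+y/6,154) for x,y in [(256,402),(383,402),(385,533),(252,533)]]
b=[pix2z(w,225+x/6,140+y/6,60) for x,y in [(88,97),(531,95),(523,515),(105,518)]]
for P in (g,b):
    P=np.array(P); print(P[:,:2].mean(0), B.T@(P[:,:2].mean(0)-t[:2]), [np.degrees(np.arctan2(*(P[j]-P[i])[[1,0]])) for i,j in [(0,1),(3,2),(3,0),(2,1)]])
# camera in tool frame vs nominal
print(B.T@((-cam(w)[1].T@cam(w)[2]-t)[:2]))
E
```

```text
[ 503.29 -211.15  216.65]
[ 505.28 -203.77] [ 7.21 -2.54] [np.float64(-34.49606902937235), np.float64(-34.494184690912), np.float64(53.09920829820819), np.float64(56.732473073350604)]
[ 501.61 -205.22] [ 3.94 -4.74] [np.float64(-34.24390817861399), np.float64(-34.05942992101925), np.float64(55.65067637235137), np.float64(56.080521627937706)]
[69.47 -0.29]
```

Request:
apply_moves(series=[[1,[0.0006,0.0062,-0.04],0],[1,[0.0006,0.0062,-0.075],0],[1,[0.0006,0.0062,-0.092],0],[0.5,[0.0006,0.0062,-0.092],0],[0.45,[0.0006,0.0062,-0.092],0]])

```text
time: 4.55
tool_pos: [504.9, -205.5, 126.3]
tcp_rot: [179.9, 0.0, 55.5]
ft_force: [-0.2, 0.2, 0.6]
finger_gap: 51.7
```

```bash
python3 - <<'E'
from h import *
np.set_printoptions(precision=2,suppress=True)
for k in range(8): w=snap('wrist','w4.png')
snap('side','s4.png')
s=sense(); print(s['time'],s['tool_pos'],s['finger_gap'],s['ft_force'])
E
```

```text
5.0 [ 504.03 -204.99  124.93] 38.12783601192263 [0.17 0.65 0.77]
```

View pics/w4.png

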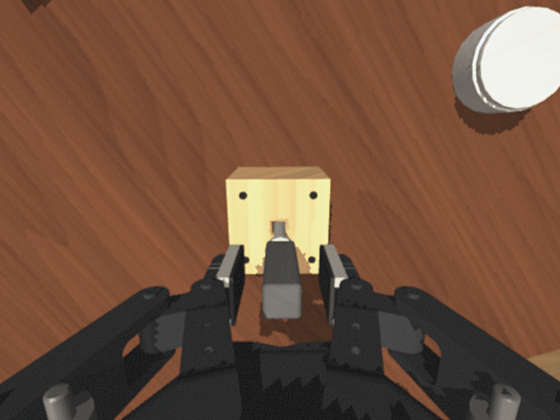

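View pics/s4.png

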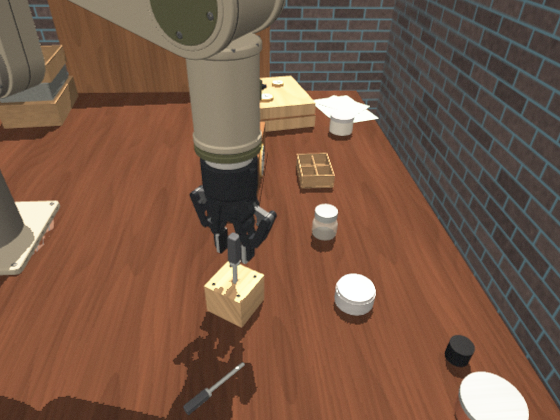

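The pin is between the pads (px 282,295) and centred sideways. I'll check the fore-aft offset before closing.

```bash
python3 - <<'E'
from h import *
np.set_printoptions(precision=2,suppress=True)
w=snap('wrist'); s=sense();t=s['tool_pos']
i=w['color'];cv2.imwrite('pics/w4z.png',cv2.resize(i[210:340,205:360],None,fx=5,fy=5,interpolation=cv2.INTER_CUBIC))
print(t,proj(w,[[t[0],t[1],z] for z in (104,116,124,140,154)]))
E
```

```text
[ 503.95 -204.96  124.8 ] [[281.86 253.34]
 [281.89 263.1 ]
 [281.92 270.47]
 [281.99 287.81]
 [282.06 306.74]]
```

View pics/w4z.png

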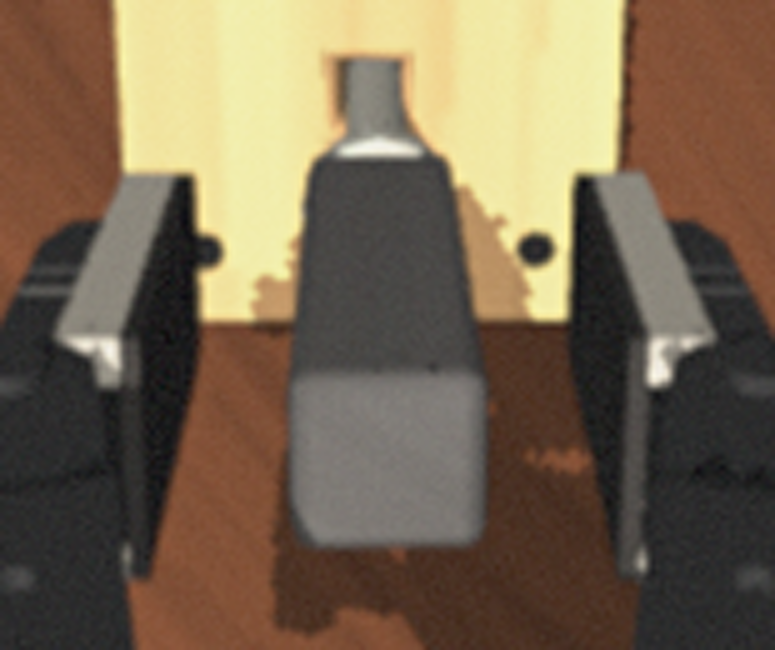

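Request:
apply_moves(series=[[0.45,[0.0008,0.0012,-0.002],0],[0,[0.0008,0.0012,-0.002],0],[0,[0.0008,0.0012,-0.002],0],[0,[0.0008,0.0012,-0.002],0],[0,[0.0008,0.0012,-0.002],0]], grip_force=60)

```text
time: 5.68
tool_pos: [504.4, -203.5, 122.6]
tcp_rot: [-180.0, 0.0, 55.5]
ft_force: [-2.4, 1.7, 1.4]
finger_gap: 15.3
```

```bash
python3 - <<'E'
from h import *
np.set_printoptions(precision=2,suppress=True)
for k in range(4): w=snap('wrist','w5.png')
s=sense(); print(s['time'],s['tool_pos'],s['tcp_rot'],s['finger_gap'],s['ft_force'])
E
```

```text
5.875 [ 504.47 -203.55  122.6 ] [-179.98    0.04   55.54] 15.106112942073999 [-3.07  2.06  1.94]
```

View pics/w5.png

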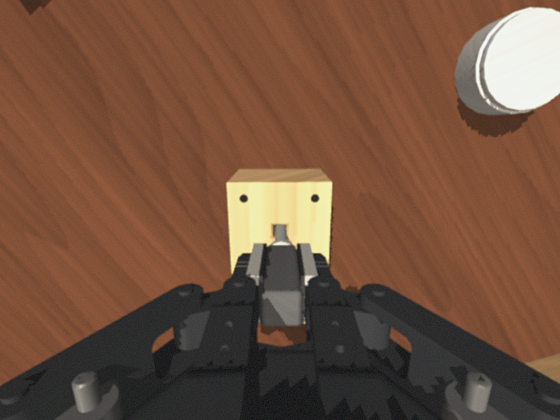

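The pin is gripped at 15.1 mm opening with a slight lateral bind. I'll lift.

Request:
apply_moves(series=[[0,[-0.0006,0.0004,0.01],0],[0,[-0.0006,0.0004,0.03],0],[0,[-0.0006,0.0004,0.06],0],[0,[-0.0006,0.0004,0.11],0],[0,[-0.0006,0.0004,0.14],0]])

```text
time: 6.5
tool_pos: [505.0, -203.9, 266.6]
tcp_rot: [179.7, 0.0, 55.5]
ft_force: [0.2, -0.4, -0.8]
finger_gap: 15.1
```

```bash
python3 - <<'E'
from h import *
np.set_printoptions(precision=2,suppress=True)
for k in range(6): w=optics.snapshot('wrist')
cv2.imwrite('pics/w6.png',w['color']); snap('side','s6.png')
s=sense(); print(s['time'],s['tool_pos'],s['tcp_rot'],s['finger_gap'],s['ft_force'],s['joint_pos'])
E
```

```text
6.85 [ 503.16 -202.83  260.76] [-179.83    0.06   55.54] 15.238430855921365 [ 0.62  0.02 -2.8 ] [-27.35  -1.69  92.82  -0.03  89.05   7.11]
```

View pics/w6.png

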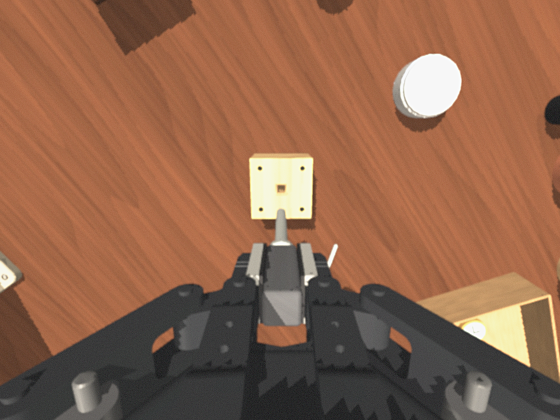

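View pics/s6.png

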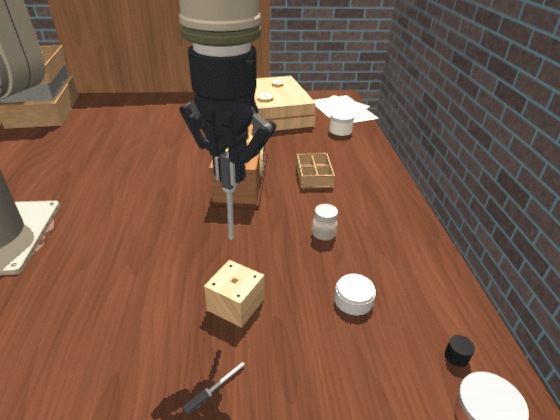

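The pin is out and held straight. I'll carry it towards the clock, turning to align with it.

Request:
apply_moves(series=[[0,[0.0,0.05,0.02],0.1],[0,[0.0,0.11,0.02],0.2],[0,[0.0,0.17,0.02],0.3],[0,[0.0,0.23,0.02],0.4],[0,[0.0,0.285,0.02],0.47]])

```text
time: 7.48
tool_pos: [502.2, 84.1, 279.2]
tcp_rot: [-179.7, 0.1, 82.6]
ft_force: [0.7, -0.6, -0.2]
finger_gap: 15.3
```

Request:
apply_moves(series=[[0,[0.0,0.03,0.0],0.01],[0,[0.003,0.065,-0.005],0.01],[0,[0.003,0.075,-0.01],0.01],[0,[0.003,0.075,-0.015],0.01]])

```text
time: 7.98
tool_pos: [504.7, 159.2, 262.8]
tcp_rot: [-179.6, 0.1, 83.3]
ft_force: [-0.4, 0.4, -1.9]
finger_gap: 15.2
```

```bash
python3 - <<'E'
from h import *
np.set_printoptions(precision=2,suppress=True)
for k in range(12): w=optics.snapshot('wrist')
s=sense(); print(s['time'],s['tool_pos'],s['tcp_rot'],s['finger_gap'],s['ft_force'],s['joint_pos'])
cv2.imwrite('pics/w7.png',w['color']); a=snap('side'); b=snap('scene')
z=lambda i,x,y,w,h,k:cv2.resize(i[y:y+h,x:x+w],None,fx=k,fy=k,interpolation=cv2.INTER_CUBIC)
cv2.imwrite('pics/s7.png',np.hstack([z(a['color'],195,70,95,130,4),z(b['color'],350,120,95,130,4)]))
for q in (w,a,b):
  for n in ['pin_tip','guide_mouth']:
    for d in spotter.search_frame(q,n)[:2]: print(n,d['p'],c2w(q,d['xyz']),proj(q,c2w(q,d['xyz'])))
E
```

```text
8.575 [505.32 158.98 264.44] [-179.73    0.07   83.2 ] 15.599122945368498 [-0.79  0.28 -0.67] [11.91 -3.68 94.36  0.02 89.59 18.71]
pin_tip 0.59 [504.01 160.46 292.57] [[277.04 302.29]]
guide_mouth 0.83 [509.4  177.41 113.9 ] [[283.93 178.41]]
pin_tip 0.79 [501.21 149.63 245.75] [[231.36  89.21]]
pin_tip 0.73 [ 455.97 -371.41    7.58] [[202.89 395.71]]
guide_mouth 0.59 [509.06 157.98 113.28] [[237.77 145.04]]
pin_tip 0.64 [ 465.4  -365.96   10.7 ] [[182.35 145.49]]
pin_tip 0.55 [503.24 158.24 201.33] [[403.14 175.47]]
guide_mouth 0.62 [512.32 171.11 113.15] [[397.59 205.49]]
```

View pics/w7.png

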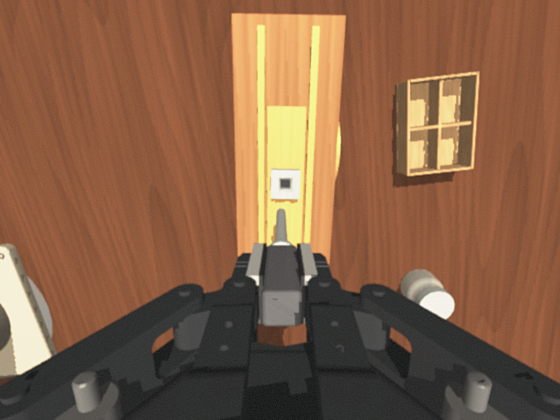

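View pics/s7.png

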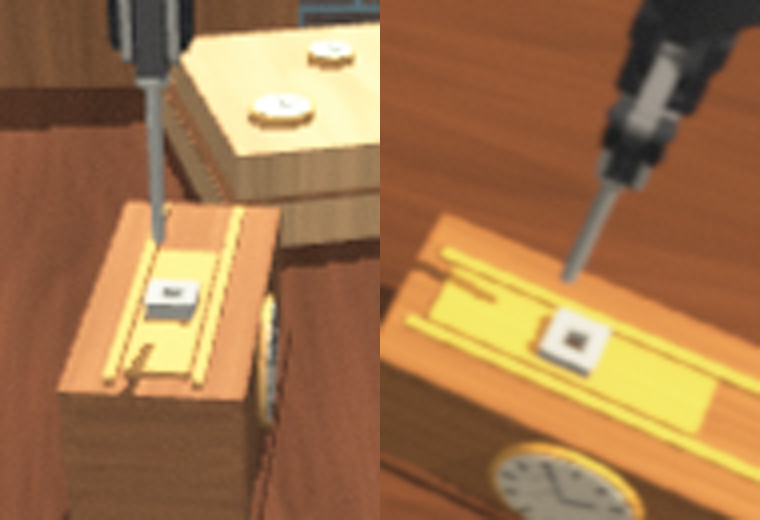

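The wrist picture shows the mouth at px (286,184) and the tip at (281,211). I'll triangulate tip and mouth with the same camera pair, so that calibration errors cancel.

```bash
cat >> h.py <<'E'
def tri(obs):
    from scipy.optimize import least_squares
    f=lambda X: np.concatenate([(proj(p,X)[0]-uv) for p,uv in obs])
    r_=least_squares(f,[505,165,120.]); return r_.x,r_.fun
E
python3 - <<'E'
from h import *
np.set_printoptions(precision=2,suppress=True)
a=snap('side');b=snap('scene');w=optics.snapshot('wrist')
T={'tip':[(234.5,130.75),(396.75,190.5),(281,211)],'mouth':[(238.25,143),(399.25,205),(286,184)]}
for k,(sa,sb,sw) in T.items():
    print(k,'ss',*tri([(a,sa),(b,sb)]),'all',*tri([(a,sa),(b,sb),(w,sw)]))
for q,i in ((a,0),(b,1),(w,2)): print(pix2z(q,*T['mouth'][i],113))
s=sense();t=s['tool_pos'];print(t, proj(w,[[t[0],t[1],t[2]-112.6]]))
print('tip at h',[pix2z(q,*T['tip'][i],t[2]-112.6) for q,i in ((a,0),(b,1),(w,2))])
E
```

```text
tip ss [503.01 158.54 148.63] [-0.12 -0.09 -0.07  0.11] all [503.92 156.66 150.23] [ 0.26 -0.38 -0.91 -0.25 -0.15 -0.35]
mouth ss [509.27 174.   110.75] [-0.36 -0.26 -0.22  0.33] all [510.34 172.14 112.39] [ 0.08 -0.54 -1.04  0.05 -0.21 -0.35]
[510.16 168.35 113.  ]
[509.86 174.03 113.  ]
[510.51 171.89 113.  ]
[505.23 159.16 264.27] [[282.01 208.16]]
tip at h [array([503.43, 151.8 , 151.67]), array([504.89, 158.38, 151.67]), array([504.07, 156.75, 151.67])]
```

Request:
apply_moves(series=[[0,[0.0063,0.0155,0.0],0],[0,[0.0063,0.0155,-0.01],0],[0,[0.0063,0.0155,-0.02],0],[0,[0.0063,0.0155,-0.028],0]])

```text
time: 9.62
tool_pos: [511.0, 174.5, 234.8]
tcp_rot: [-179.6, 0.1, 83.2]
ft_force: [-0.2, 0.3, -0.7]
finger_gap: 14.9
```

```bash
cat > look.py <<'E'
from h import *
import sys
np.set_printoptions(precision=2,suppress=True)
n=sys.argv[1]; k=int(sys.argv[2])
for _ in range(k): w=optics.snapshot('wrist')
a=snap('side'); b=snap('scene')
z=lambda i,x,y,w,h,k:cv2.resize(i[y:y+h,x:x+w],None,fx=k,fy=k,interpolation=cv2.INTER_CUBIC)
cv2.imwrite(f'pics/{n}.png',np.hstack([z(a['color'],210,110,50,65,5),z(b['color'],372,165,50,65,5),z(w['color'],256,170,50,65,5)]))
s=sense(); print(s['time'],s['tool_pos'],s['tcp_rot'],s['finger_gap'],s['ft_force'])
E
python3 look.py l8 8
```

```text
10.125 [511.72 174.67 236.68] [-179.75    0.06   83.21] 15.289558410611656 [-0.12 -0.2  -0.43]
```

View pics/l8.png

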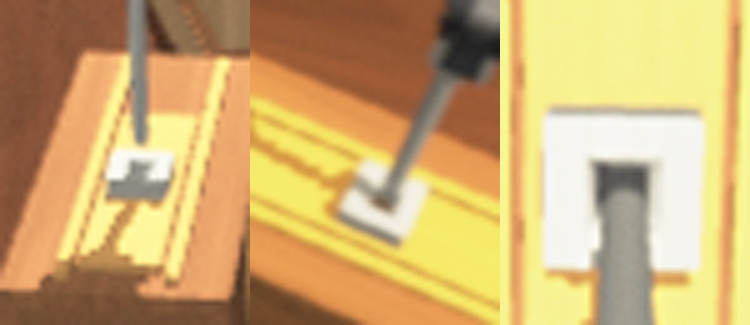

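```bash
python3 - <<'E'
from h import *
np.set_printoptions(precision=2,suppress=True)
a=snap('side');b=snap('scene');w=optics.snapshot('wrist')
i=b['color'][185:215,385:415];j=a['color'][125:155,223:253];k=w['color'][185:225,264:304]
f=lambda x:cv2.resize(x,(390,390),interpolation=cv2.INTER_NEAREST)
cv2.imwrite('pics/n8.png',np.hstack([f(j),f(i)]))
for q in (a,b,w): print(proj(q,[[510,172.5,114],[510,172.5,124],[511,172.5,124],[510,173.5,124]]))
E
```

```text
[[238.16 141.76]
 [237.98 137.81]
 [238.42 137.8 ]
 [237.98 137.61]]
[[398.62 204.57]
 [399.81 202.03]
 [399.7  202.43]
 [400.3  202.18]]
[[280.44 207.65]
 [280.35 210.84]
 [281.51 210.71]
 [280.21 209.72]]
```

View pics/n8.png

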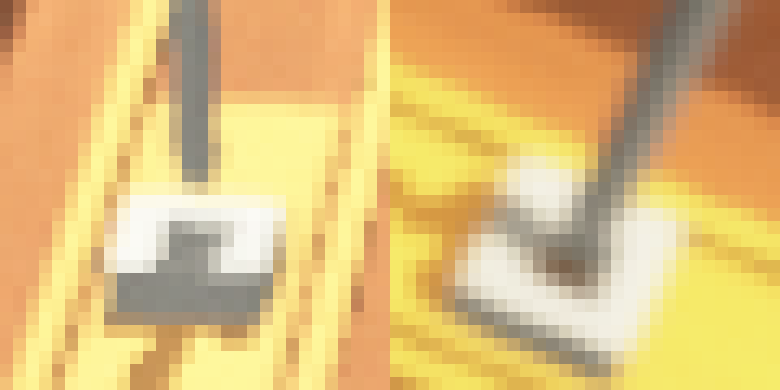

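The tip is over the mouth in both views, within about 1–2 mm. I'll lower it gently.

Request:
apply_moves(series=[[0,[0,0,-0.004],0],[0,[0,0,-0.008],0],[0,[0,0,-0.011],0],[0,[0,0,-0.013],0],[0,[0,0,-0.015],0]])

```text
time: 10.9
tool_pos: [511.6, 174.7, 221.3]
tcp_rot: [-179.7, 0.1, 83.2]
ft_force: [0.2, -0.0, -0.9]
finger_gap: 15.3
```

```bash
python3 look.py l9 4
```

```text
11.2 [511.69 174.69 221.59] [-179.74    0.07   83.21] 15.415081501121184 [-0.44 -0.12 -0.86]
```

View pics/l9.png

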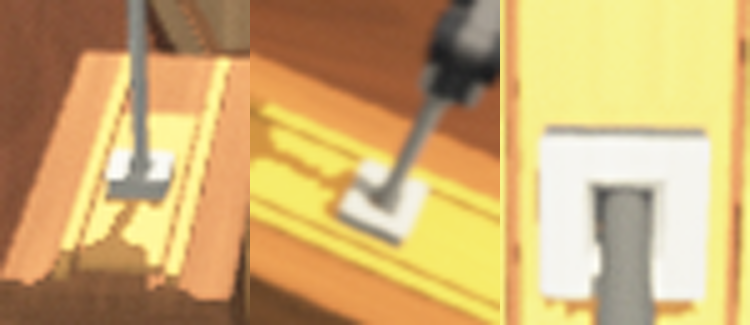

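The tip is in the hole and there is no force. I'll continue down.

Request:
apply_moves(series=[[0,[0,0,-0.005],0],[0,[0,0,-0.011],0],[0,[0,0,-0.017],0],[0,[0,0,-0.021],0],[0,[0,0,-0.024],0]])

```text
time: 11.82
tool_pos: [511.6, 174.7, 197.1]
tcp_rot: [-179.7, 0.1, 83.2]
ft_force: [-0.6, 0.2, -1.2]
finger_gap: 15.1
```

```bash
python3 look.py l10 4
```

```text
12.125 [511.84 174.7  197.86] [-179.77    0.06   83.21] 15.23790265315681 [ 0.19 -0.62 -2.07]
```

View pics/l10.png

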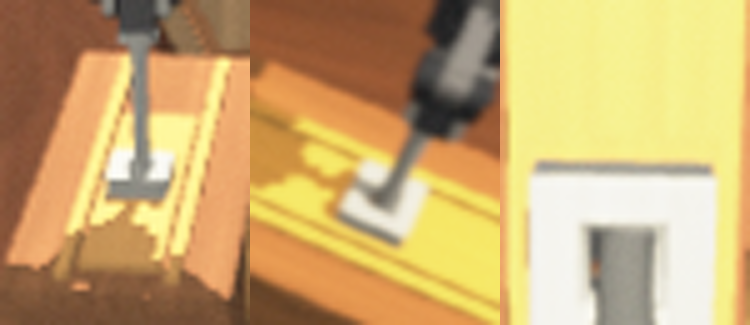

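Request:
apply_moves(series=[[0,[0,0,-0.005],0],[0,[0,0,-0.01],0],[0,[0,0,-0.015],0],[0,[0,0,-0.018],0],[0,[0,0,-0.02],0]])

```text
time: 12.75
tool_pos: [511.7, 174.6, 177.5]
tcp_rot: [-179.7, 0.1, 83.2]
ft_force: [-0.5, -0.8, -1.2]
finger_gap: 15.0
```

```bash
python3 - <<'E'
from h import *
np.set_printoptions(precision=2,suppress=True)
F=[]
for k in range(6):
    optics.snapshot('wrist'); F.append(sense()['ft_force'])
s=sense();print(s['tool_pos'],np.mean(F,0),np.std(F,0))
E
```

```text
[511.87 174.73 177.98] [ 0.12 -0.66 -1.72] [0.36 0.7  0.41]
```

Request:
apply_moves(series=[[0,[0,0,-0.002],0],[0,[0,0,-0.004],0],[0,[0,0,-0.006],0],[0,[0,0,-0.007],0]])

```text
time: 13.55
tool_pos: [511.8, 174.7, 170.7]
tcp_rot: [-179.8, 0.1, 83.2]
ft_force: [-1.3, -0.9, -2.2]
finger_gap: 15.2
```

```bash
cat > f.py <<'E'
from h import *
import sys
np.set_printoptions(precision=2,suppress=True)
F=[];P=[]
for k in range(int(sys.argv[1])):
    optics.snapshot('wrist'); s=sense();F.append(s['ft_force']);P.append(s['tool_pos'])
print(s['time'],P[0],P[-1],'F',np.mean(F,0),F[-1],s['finger_gap'],s['tcp_rot'])
E
python3 f.py 5
```

```text
13.8 [511.85 174.71 170.73] [511.82 174.73 170.93] F [-0.16  0.31 -1.57] [-0.35  0.53 -1.65] 15.386501619908904 [-179.76    0.06   83.21]
```

Request:
apply_moves(series=[[0,[0,0,-0.001],0],[0,[0,0,-0.002],0],[0,[0,0,-0.002],0]])

```text
time: 14.18
tool_pos: [512.0, 174.8, 169.3]
tcp_rot: [-179.8, 0.0, 83.2]
ft_force: [-1.7, -1.1, 3.3]
finger_gap: 15.1
```

```bash
python3 f.py 4
```

```text
14.375 [511.94 174.75 169.23] [511.96 174.76 169.15] F [-1.82 -0.02  3.37] [-1.15 -0.61  3.31] 15.233569278755928 [-179.78    0.05   83.22]
```

I've contacted the bar: about 4.9 N net push at TCP z 169.2. I'll slide along clock +y, direction (0.132, 0.991).

Request:
apply_moves(series=[[0,[-0.0002,0.001,-0.0005],0],[0,[-0.0001,0.002,-0.0005],0],[0,[0.0,0.003,-0.0005],0],[0,[0.0001,0.004,-0.0005],0],[0,[0.0002,0.005,-0.0005],0]])

```text
time: 15.0
tool_pos: [512.3, 179.8, 168.7]
tcp_rot: [-179.8, 0.1, 83.2]
ft_force: [0.2, -1.4, 3.2]
finger_gap: 15.0
```

```bash
python3 f.py 3
```

```text
15.15 [512.26 179.9  168.67] [512.27 179.85 168.68] F [-0.23 -2.19  2.46] [ 1.05 -2.74  2.26] 15.288407045674072 [-179.8     0.04   83.22]
```

Request:
apply_moves(series=[[0,[0.0001,0.001,-0.0003],0],[0,[0.0003,0.002,-0.0003],0],[0,[0.0004,0.003,-0.0003],0],[0,[0.0005,0.004,-0.0003],0],[0,[0.0006,0.005,-0.0003],0]])

```text
time: 15.78
tool_pos: [512.9, 184.9, 168.4]
tcp_rot: [-179.8, 0.0, 83.2]
ft_force: [-0.4, -2.4, 3.2]
finger_gap: 15.3
```

```bash
python3 f.py 3
```

```text
15.925 [512.91 185.06 168.4 ] [512.88 185.02 168.41] F [-0.44 -2.36  3.24] [-0.01 -2.26  3.33] 15.269402902559676 [-179.8     0.03   83.23]
```

Request:
apply_moves(series=[[0,[0.0001,0.001,-0.0002],0],[0,[0.0003,0.002,-0.0002],0],[0,[0.0004,0.003,-0.0002],0],[0,[0.0005,0.004,-0.0002],0]])

```text
time: 16.42
tool_pos: [513.4, 189.1, 168.2]
tcp_rot: [-179.8, 0.0, 83.2]
ft_force: [-0.5, -3.2, 2.4]
finger_gap: 15.0
```

```bash
python3 f.py 1
```

```text
16.475 [513.42 189.19 168.2 ] [513.42 189.19 168.2 ] F [ 0.54 -2.65  3.8 ] [ 0.54 -2.65  3.8 ] 15.220927890813202 [-179.8     0.02   83.23]
```

Request:
apply_moves(series=[[0,[0.0001,0.001,-0.0002],0],[0,[0.0003,0.002,-0.0002],0],[0,[0.0004,0.003,-0.0002],0]])

```text
time: 16.85
tool_pos: [513.8, 192.3, 168.0]
tcp_rot: [-179.8, 0.0, 83.2]
ft_force: [0.4, -3.6, 4.1]
finger_gap: 15.1
```

Request:
apply_moves(series=[[0,[0.0001,0.001,0],0],[0,[0.0003,0.002,0],0],[0,[0.0004,0.003,0],0]])

```text
time: 17.23
tool_pos: [514.2, 195.3, 168.0]
tcp_rot: [-179.8, 0.0, 83.2]
ft_force: [-0.4, -2.6, 3.3]
finger_gap: 14.8
```

```bash
python3 f.py 2
```

```text
17.325 [514.25 195.42 168.04] [514.22 195.42 168.  ] F [-0.85 -2.54  3.83] [-0.82 -2.32  3.83] 15.389524936813169 [-179.8     0.02   83.24]
```

Request:
apply_moves(series=[[0,[0.0001,0.001,0],0],[0,[0.0003,0.002,0],0],[0,[0.0004,0.003,0],0]])

```text
time: 17.7
tool_pos: [514.6, 198.5, 168.0]
tcp_rot: [-179.8, 0.0, 83.2]
ft_force: [-0.7, -3.1, 3.5]
finger_gap: 15.0
```

Request:
apply_moves(series=[[0,[0.0001,0.001,0],0],[0,[0.0003,0.002,0],0],[0,[0.0004,0.003,0],0]])

```text
time: 18.08
tool_pos: [515.1, 201.5, 168.0]
tcp_rot: [-179.8, 0.0, 83.2]
ft_force: [-0.5, -2.8, 3.4]
finger_gap: 14.9
```

Request:
apply_moves(series=[[0,[0.0001,0.001,0],0],[0,[0.0003,0.002,0],0],[0,[0.0004,0.003,0],0]])

```text
time: 18.45
tool_pos: [515.5, 204.6, 168.0]
tcp_rot: [-179.8, 0.0, 83.2]
ft_force: [0.9, -2.6, 3.4]
finger_gap: 15.6
```

Request:
apply_moves(series=[[0,[0.0001,0.001,0],0],[0,[0.0003,0.002,0],0],[0,[0.0004,0.003,0],0]])

```text
time: 18.82
tool_pos: [515.9, 207.7, 168.0]
tcp_rot: [-179.8, 0.0, 83.2]
ft_force: [-0.7, -3.9, 2.8]
finger_gap: 14.9
```

Request:
apply_moves(series=[[0,[0.0001,0.001,0],0],[0,[0.0003,0.002,0],0],[0,[0.0004,0.003,0],0]])

```text
time: 19.2
tool_pos: [516.3, 210.7, 168.0]
tcp_rot: [-179.8, 0.0, 83.2]
ft_force: [-0.2, -3.4, 3.9]
finger_gap: 15.2
```

Request:
apply_moves(series=[[0,[0.0001,0.001,0],0],[0,[0.0003,0.002,0],0],[0,[0.0004,0.003,0],0]])

```text
time: 19.58
tool_pos: [516.7, 213.8, 168.0]
tcp_rot: [-179.8, 0.0, 83.2]
ft_force: [-0.4, -2.5, 2.8]
finger_gap: 15.4
```

```bash
python3 look.py l11 1; python3 - <<'E'
from h import *
b=snap('scene'); a=snap('side')
cv2.imwrite('pics/n11.png',np.hstack([cv2.resize(b['color'][150:280,335:485],None,fx=2.6,fy=2.6),cv2.resize(a['color'][90:220,190:290],None,fx=2.6,fy=2.6)]))
E
```

```text
19.725 [516.67 213.86 167.97] [-179.8     0.01   83.24] 15.325999195528054 [-0.45 -2.42  2.35]
```

View pics/n11.png

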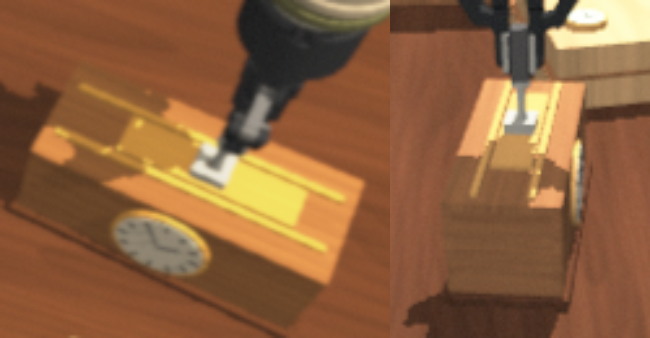

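The guide has slid with the pin and is now just past the middle (scene px ~417,213). I'll continue.

Request:
apply_moves(series=[[0,[0.0001,0.001,0],0],[0,[0.0003,0.002,0],0],[0,[0.0004,0.003,0],0]])

```text
time: 20.2
tool_pos: [517.1, 217.1, 167.9]
tcp_rot: [-179.8, -0.0, 83.2]
ft_force: [0.4, 0.3, 0.5]
finger_gap: 14.9
```

The push is falling off, so I'll check here.

```bash
python3 f.py 6
```

```text
20.5 [516.99 217.43 167.77] [516.86 217.23 167.71] F [ 0.65  0.47 -0.37] [ 0.25  0.63 -1.1 ] 15.516583334287027 [-179.77   -0.02   83.25]
```

The upward push has vanished and the drag has gone. I'll lower it gently, moving slightly more toward the hole's centre.

Request:
apply_moves(series=[[0,[0.0001,0.0007,-0.001],0],[0,[0.0001,0.0007,-0.002],0],[0,[0.0001,0.0007,-0.003],0],[0,[0.0001,0.0007,-0.004],0]])

```text
time: 21.0
tool_pos: [516.9, 217.9, 163.6]
tcp_rot: [-179.8, -0.0, 83.3]
ft_force: [0.2, 1.6, -0.8]
finger_gap: 15.0
```

```bash
python3 f.py 5
```

```text
21.25 [516.92 217.9  163.46] [516.9  217.91 163.58] F [-0.03  0.42 -1.53] [ 0.31 -0.21 -1.81] 15.237277088230906 [-179.76   -0.02   83.25]
```

It goes down freely, with Fz at the pin-weight baseline. I'll continue toward home.

Request:
apply_moves(series=[[0,[0,0,-0.004],0],[0,[0,0,-0.008],0],[0,[0,0,-0.012],0],[0,[0,0,-0.015],0],[0,[0,0,-0.017],0]])

```text
time: 21.88
tool_pos: [516.8, 217.8, 146.3]
tcp_rot: [-179.7, -0.0, 83.2]
ft_force: [0.0, -0.7, -0.9]
finger_gap: 15.2
```

```bash
python3 f.py 4; python3 look.py l12 1
```

```text
22.075 [516.71 217.8  146.04] [516.81 217.83 146.47] F [ 0.25 -0.34 -1.33] [ 0.17 -0.21 -1.09] 14.878582444317145 [-179.75   -0.01   83.25]
22.225 [516.89 217.87 146.64] [-179.76   -0.02   83.25] 15.605798096414281 [-0.92  0.85 -1.9 ]
```

View pics/l12.png

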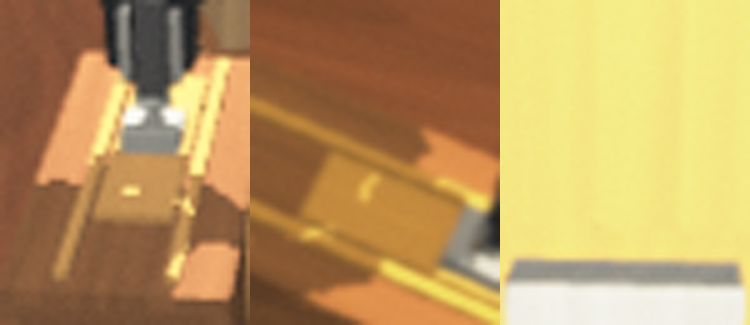

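Request:
apply_moves(series=[[0,[0,0,-0.002],0],[0,[0,0,-0.004],0],[0,[0,0,-0.006],0],[0,[0,0,-0.0075],0],[0,[0,0,-0.0085],0]])

```text
time: 22.85
tool_pos: [516.8, 217.8, 138.0]
tcp_rot: [-179.8, -0.0, 83.2]
ft_force: [0.2, -0.6, -1.3]
finger_gap: 15.3
```

```bash
python3 f.py 4
```

```text
23.05 [516.81 217.81 137.9 ] [516.84 217.83 138.08] F [-0.63 -0.17 -1.64] [-1.13  0.27 -1.09] 14.817754427807742 [-179.75   -0.01   83.25]
```

Request:
apply_moves(series=[[0,[0,0,-0.001],0],[0,[0,0,-0.002],0],[0,[0,0,-0.002],0]])

```text
time: 23.42
tool_pos: [517.0, 218.0, 136.4]
tcp_rot: [-179.8, -0.0, 83.3]
ft_force: [-1.7, -0.2, 3.6]
finger_gap: 14.9
```

```bash
python3 f.py 3
```

```text
23.575 [516.98 218.   136.45] [516.96 217.99 136.38] F [-2.    0.01  3.48] [-2.07 -0.6   3.28] 15.249842391741945 [-179.77   -0.03   83.25]
```

The collar contacts at TCP z ~137 with about 5 N net, matching the expected home height (tip ~25). I'll look before releasing.

```bash
python3 - <<'E'
from h import *
a=snap('side');b=snap('scene');w=optics.snapshot('wrist')
f=lambda q,x,y:cv2.resize(q['color'][y:y+90,x:x+85],None,fx=3,fy=3,interpolation=cv2.INTER_CUBIC)
cv2.imwrite('pics/n13.png',np.hstack([f(a,200,85),f(b,375,140),f(w,240,220)]))
E
```

```text
(no output)
```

View pics/n13.png

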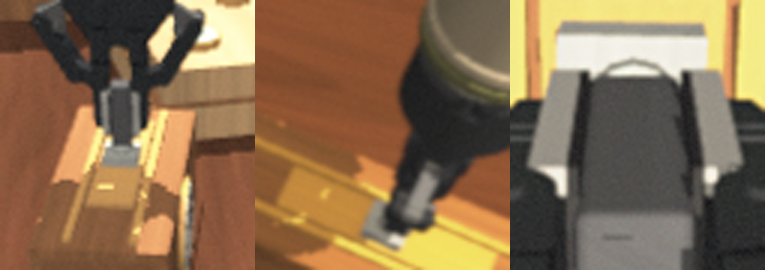

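The collar is down on the bush rim in the wrist view (collar edge at the bush top). I'll ease off about 1 mm, then open.

Request:
apply_moves(series=[[0,[0,0,0.0006],0],[0,[0,0,0.0006],0],[0.3,[0,0,0.0006],0],[0.4,[0,0,0.0006],0],[0.5,[0,0,0.0006],0]])

```text
time: 24.35
tool_pos: [516.9, 217.9, 136.7]
tcp_rot: [-179.8, -0.0, 83.2]
ft_force: [-0.3, -0.5, -0.4]
finger_gap: 42.6
```

Request:
apply_moves(series=[[0.9,[0,0,0],0],[0.9,[0,0,0],0],[0.9,[0,0,0],0],[0.9,[0,0,0.003],0]])

```text
time: 24.85
tool_pos: [516.7, 217.8, 139.5]
tcp_rot: [-179.7, -0.0, 83.2]
ft_force: [0.7, 0.3, -1.0]
finger_gap: 76.7
```

```bash
python3 - <<'E'
from h import *
np.set_printoptions(precision=2,suppress=True)
a=snap('side');b=snap('scene')
for _ in range(4): w=optics.snapshot('wrist')
f=lambda q,x,y:cv2.resize(q['color'][y:y+90,x:x+85],None,fx=3,fy=3,interpolation=cv2.INTER_CUBIC)
cv2.imwrite('pics/n14.png',np.hstack([f(a,200,85),f(b,375,140),f(w,240,220)]))
s=sense();print(s['time'],s['tool_pos'],s['ft_force'],s['finger_gap'])
E
```

```text
25.15 [516.92 217.89 139.68] [ 0.28  0.47 -0.58] 76.94777099447434
```

View pics/n14.png

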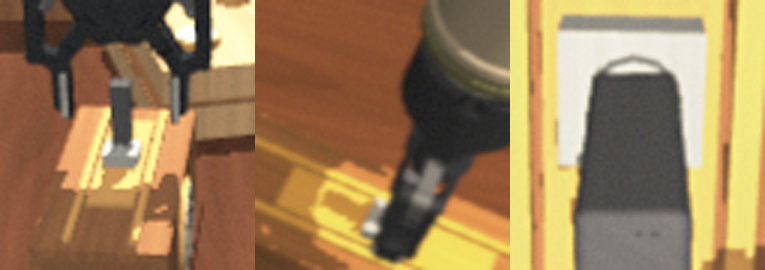

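The pin stands free, upright on the bush and clear of the fingers. I'll retreat straight up.

Request:
apply_moves(series=[[1,[0,0,0.02],0],[1,[0,0,0.05],0],[1,[0,0,0.09],0],[1,[0,0,0.13],0],[1,[-0.01,-0.02,0.15],0]])

```text
time: 25.78
tool_pos: [508.0, 198.7, 294.4]
tcp_rot: [180.0, -0.2, 83.3]
ft_force: [-0.1, -1.0, 0.5]
finger_gap: 85.5
```

Request:
apply_moves(series=[[1,[-0.02,-0.05,0.01],0],[1,[-0.04,-0.1,0.01],0],[1,[-0.04,-0.12,0.01],0],[1,[-0.04,-0.12,0.01],0]])

```text
time: 26.28
tool_pos: [468.1, 77.5, 306.2]
tcp_rot: [179.8, -0.2, 83.2]
ft_force: [-0.3, -0.0, -0.2]
finger_gap: 85.6
```

```bash
python3 - <<'E'
from h import *
np.set_printoptions(precision=2,suppress=True)
for _ in range(14): w=optics.snapshot('wrist')
a=snap('side');b=snap('scene')
f=lambda q,x,y:cv2.resize(q['color'][y:y+90,x:x+85],None,fx=3,fy=3,interpolation=cv2.INTER_CUBIC)
cv2.imwrite('pics/n15.png',np.hstack([f(a,200,85),f(b,375,140)]))
cv2.imwrite('pics/w15.png',w['color']);cv2.imwrite('pics/b15.png',b['color'])
s=sense();print(s['time'],s['tool_pos'],s['ft_force'],s['qd'])
for n in ['pin_grip','jar','tin','tray']:
  for q in (a,b):
    for d in spotter.search_frame(q,n)[:2]: print(n,round(d['p'],2),c2w(q,d['xyz']))
E
```

```text
27.075 [467.93  78.72 304.3 ] [-0.21 -0.05  0.38] [-0.03 -0.02 -0.01  0.01 -0.02  0.07]
pin_grip 0.95 [ 457.89 -374.54    9.34]
pin_grip 0.62 [512.71 202.79 144.84]
pin_grip 0.68 [521.08 213.22 155.23]
jar 0.65 [677.26 -39.4   41.76]
jar 0.87 [695.97 -19.69  61.04]
tin 0.62 [ 701.57 -224.42   32.63]
tin 0.83 [ 709.75 -201.11   36.08]
tray 0.98 [694.25 199.9   22.48]
tray 0.59 [699.96 202.3    4.04]
tray 0.22 [520.12 216.51 151.82]
```

View pics/n15.png

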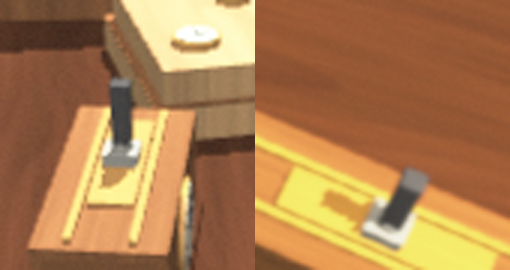

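View pics/w15.png

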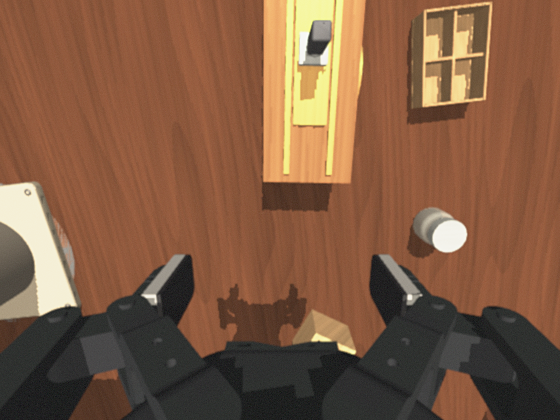

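The pin stands upright with its grip directly above the bush and no shank showing. The grip centre is at z ≈ 145, where 144 is expected. The jar, tin and tray have not moved.

```bash
python3 -c "
from h import *
print(hand_in())"
```

```text
the job is handed in; nothing more can be done
None
```

The clock is locked: the pin stands fully home in the bar with its collar on the guide, and the gripper has let go and backed clear. I handed the job in at about 27 s; `hand_in()` gives no verdict.

- **Placing the pin:** I took the long pin from the block, not the short one lying on the bench. It went down through the guide without touching until it met the bar, which pushed back with about 5 N.
- **Finding the hole:** I slid pin and guide about 43 mm along the clock at roughly 4–6 N. The upward push and the drag then both vanished, and the pin went down freely.
- **Home:** The collar met the guide at the expected height with about 5 N, and I eased off slightly before opening the gripper. The highest push I read on the clock was about 6 N, against the 20 N limit.

**Last checks:** All views show the pin upright on the guide with no shank visible. One camera put the centre of its grip at z ≈ 145 mm (144 expected). The other read about 155 mm, which I put down to camera error because the contact height matched. The jar, tin and tray read within about 5 mm of their first positions, which is the detectors' accuracy. I did not push sideways on the seated pin to confirm it is locked.

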